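# Park a machined block under the spring flap

## Robot

A 6-joint arm with a two-finger parallel gripper is mounted at the origin on the work surface. World frame = base frame: x ahead of the robot, y to its left, z up, the work surface at z = 0. Lengths are in mm, angles in rad, forces in N, time in s.
With the tool pointing down it reaches from about 325 to 900 mm from the base axis. Payload 6.1 kg.
Tool frame: the origin (TCP) lies midway between the tips of the shut fingers; the grasp point (between the pads) lies 19 mm behind it; z points along the fingers, y is the direction in which the jaws open and shut (so a half turn about z gives the same grasp; the last joint's range is limited). The gripper opens to 87 mm and grips with 3 to 60 N. Pads are 19 mm wide; open, the fingers measure 117 mm over their backs; the gripper's body (75 mm by 190 mm) begins 51 mm behind the grasp point.
Start: joints at [-1.457, 0.22, 1.526, -0, 1.395, -0.126], TCP at [148.436, -607.11, 222.538] pointing down, gripper open.
Joint ranges: [-2.98, 2.98], [-0.91, 2.08], [0.09, 2.57], [-1.24, 4.39], [0.2, 2.65], [-2.68, 2.68]. Speed limits (rad/s): [2.57, 2.57, 3.01, 3.14, 3.14, 3.14].

## Interface

Orientations are given as a unit quaternion [w, x, y, z].
In Python, from station import bot, get_image gives the robot as it stands.
- The arm moves only by the tool servo_tool, never from a script. Its arguments are lists of equal length, an entry for each row: "gripper": the gripper command: -1 is fully open, 1 is shut, values between are in proportion; "delta_pos": the shift along the tool's x, y, z each as a share of 600 mm, from -1 to 1, a list of three; "rotation": the turn, a rotation vector about the tool's x, y, z each as a share of 90 degrees, from -1 to 1, a list of three. In form: {"gripper": [gripper, ...], "delta_pos": [[tx, ty, tz], ...], "rotation": [[wx, wy, wz], ...]}. A call has 1 to 20 rows; each row shifts and turns the commanded pose from where the row before left it, along the tool's axes as they then stand; what a row does not reach is not made up. A row lasts 1/12 s, in which the tool goes at most 41.7 mm and 7.16 degrees, less where a joint would pass 70% of its speed; a pose out of reach is approached as far as the arm can. A call with a number of a shift or a turn outside -1 to 1 is refused whole. A call with a gripper value outside its range is refused whole. The fingers move at their own pace and stop on an object; "grip_force" is the grip in N (left out, the last holds). Time passes only in rows, so rows that do not move let the fingers close. It gives the time, the measured TCP pose, the force and the opening at its end, in the units of the state.
- bot.state(): the state, without advancing time (a new reading comes with each control period).
- get_image(name): name is "side" or "top"; returns a dict with "frame" (420x560x3 uint8, blue, green, red), "fx", "fy", "cx", "cy" (pixels), "R" (3x3) and "t" (3): a world point X has camera coordinates R X + t. Camera axes: x right, y down, z forward; pixel columns grow to the right and rows downward; lengths in mm; the calibration is good to about 2 mm. A picture is of the moment at which its call begins. There is no depth.
- bot.close_job(): hands the job in, once; it reports no verdict.
The state is a dict: "time_s": time; "joint_pos": joint angles; "dq": joint speeds; "effort": joint torques, N m; "eef_pos": TCP position; "eef_rot": TCP orientation; "force": force on the tool from outside, world axes, zero at the start; "wrist_torque": the same for the moment, N m; "width": finger opening in mm.
Only numpy, scipy, OpenCV 4.12 (cv2) and the standard library are available. Lean on these libraries where they do the work, as an engineer would, in place of code of your own. Each camera call takes 0.05 s, during which the arm holds its last target.

## Task

Press the long tab of the spring flap down with one fingertip so that the flap stands wide open, and while you hold it open push the steel block along its lane with the other finger, under the flap, until it is all the way in the pocket; then draw back and let the flap spring shut behind it. Slide the block only: do not lift it, do not ram it into the flap or let the flap come down on it, and leave the bolt, collar and angle steel where they are.

Things in the scene. Friction and masses are not known exactly. Their poses are not given: they have to be found in the camera images.
- nest: Grey steel nest fixed to the bench. Origin on the bench under the middle of the pocket's mouth, on the lane's centreline; x runs along the lane into the pocket (the push direction), y left, z up. All 'nest' numbers are mm in this frame. Lane floor top z 6, x -135 to 70. Low guides, top z 14, line it from x -135 to 0, inner faces at y 23 and -23, outer faces 31 and -31.
- pocket (a point): Middle of the pocket's floor (nest x 32, y 0, z 6). The pocket is nest x 0 to 64, walls with inner faces at y 23 and -23 and top z 26, ending in a back stop with its face at x 64. Open above but for the flap.
- flap (a joint): Angle of the aluminium flap (rad): 0 shut, 1.1 its stop, wide open; at 0.9 to 1.1 block and finger pass. Its pin is parallel to nest x at y 36, z 30. A spring shuts it: 2 to 6 N on the tab hold it open. Pressing the tab down raises the cover panel on the lane side.
- lip_corner (a point): Lower right front corner of the flap's lip, moves with it. Shut: 3 thick cover panel from the pin to nest y -18 (x -3 to 65, z 30 to 33) with a 10 deep turned-down front lip (x -3 to 0, y 16 to -18, bottom z 21) that stops the block. Open at 1.0 rad, panel and lip lean over the lane's left half, reaching z 78 and right to nest y -2; a finger passes right of that.
- tab_mid (a point): Middle of the press tab's upper face, moves with the flap. The tab is one piece with the flap, left of the pin: a strip 155 long (nest x -130 to 25), 42 wide, 3 thick. Shut it rises outward at 0.5 rad from the pin to y 72, z 52; pressed right down it slopes down outward at 0.55 rad, a fingertip at y 55 to 68 then standing at about z 18. A finger can slide along it in x.
- block_mid (a point): Centre of the loose steel block, 54 mm long (along the lane) x 42 wide x 20 high, about 0.3 kg, dark bore and four holes drawn on top. It starts on the lane floor between the guides (2 mm play each side), centre at nest x -72 to -42, z 16, clear of the flap. All the way in: centre past nest x 29 (37 when against the back stop).
- bolt: Bystander: steel bolt standing on its head, 30 mm across, 57 high; origin at its underside.
- collar: Bystander: steel ring 44 mm across, 25 high; origin at its underside.
- angle: Bystander: piece of bare angle steel, 80 x 40 x 40 mm, lying on one leg; origin at its underside.
Not all that is in view belongs to the job. Leave any pink look-alike of the part that bears block_mid alone.

How it is judged:
By the outcome, as a careful person would: the job done as asked, in the order asked, and still so for the second after the job is handed in, with the robot touching nothing.
It also fails if it takes over 40 s, if anything falls off the work surface, if the arm or the gripper's body presses on something with over 40 N, if the wrist force passes 120 N, or if a joint passes its speed limit or range.

## Working session

There is one attempt and no reset: what is moved stays moved. The work goes in short steps, Python scripts to look and compute and a tool call to move; the robot and the scene stay as the last step left them, time stands still between calls to the robot, and variables do not carry over. Pictures are saved under pics/ and viewed, and the job is handed in when it is done.

Besides the shell and the picture viewer there is one more tool, called after "Call:" as name(argument=value, ...), one argument or row to a line, values as JSON. servo_tool: Moves the arm, as the interface text tells. Shift numbers are shares of 600 mm and turn numbers shares of 90 degrees, none past 1 either way. Its arguments: {"type":"object","properties":{"gripper":{"type":"array"},"delta_pos":{"type":"array"},"rotation":{"type":"array"},"grip_force":{"type":"number"}},"required":["gripper","delta_pos","rotation"]}

```bash
mkdir -p pics; ls; python3 - <<'E'
from station import bot,get_image
import cv2,numpy as np
for n in("side","top"):
    d=get_image(n);cv2.imwrite(f"pics/{n}0.png",d["frame"])
    np.savez(f"{n}0.npz",**d)
    R=np.array(d["R"]);print(n,d["fx"],d["fy"],d["cx"],d["cy"],R.round(3).tolist(),(-R.T@np.array(d["t"])).round(1))
print(bot.state())
E
```

```text
pics
side 402.38563035896505 402.38563035896505 276.7265122226587 213.02639238734528 [[0.736, -0.676, -0.02], [-0.465, -0.485, -0.74], [0.491, 0.555, -0.672]] [ 224.9 -319.9  552. ]
top 424.2085116778105 424.2085116778105 279.99392567779114 202.52823966582807 [[-0.007, -1.0, -0.024], [-0.996, 0.009, -0.086], [0.086, 0.023, -0.996]] [517.7  47.9 913.6]
{'time_s': 0.1, 'joint_pos': array([-1.45714612e+00,  2.21166412e-01,  1.52748643e+00,  1.76482702e-05,
        1.39471996e+00, -1.26078313e-01]), 'dq': array([ 1.08123945e-03, -1.62392018e-03, -2.05080818e-03,  4.68337107e-04,
        7.62549520e-04, -2.45720954e-05]), 'effort': array([ 1.70863874e-03, -4.95940840e+01, -3.88519442e+01,  7.01418612e-02,
        5.14789845e-02, -6.22327525e-05]), 'eef_pos': array([ 148.35042713, -606.56057104,  221.54023437]), 'eef_rot': array([-8.90006217e-04,  9.92824669e-01,  1.19575852e-01,  1.42171074e-05]), 'force': array([0.57863349, 0.95850433, 0.03170264]), 'wrist_torque': array([-0.02111898,  0.01665406, -0.04671748]), 'width': 87.04706180851987}
```

View pics/side0.png

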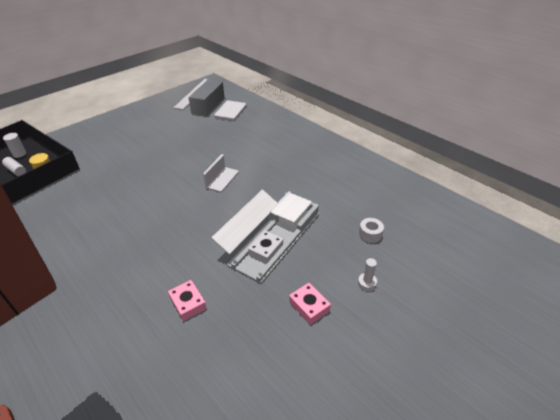

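View pics/top0.png

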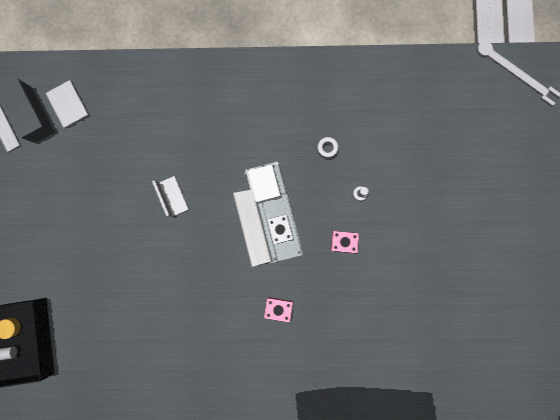

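The side view shows the nest at about (268,235) px. The block candidates in the top view are grey in the lane at (280,229), pink at (345,242) and pink at (279,310). I choose the grey one in the lane and will check it in a close crop.

```bash
python3 - <<'E'
import cv2,numpy as np
t=np.load("top0.npz")["frame"];s=np.load("side0.npz")["frame"]
cv2.imwrite("pics/c_top.png",cv2.resize(t[155:275,220:320],None,fx=5,fy=5,interpolation=cv2.INTER_CUBIC))
cv2.imwrite("pics/c_side.png",cv2.resize(s[185:285,205:330],None,fx=6,fy=6,interpolation=cv2.INTER_CUBIC))
E
```

```text
(no output)
```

View pics/c_top.png

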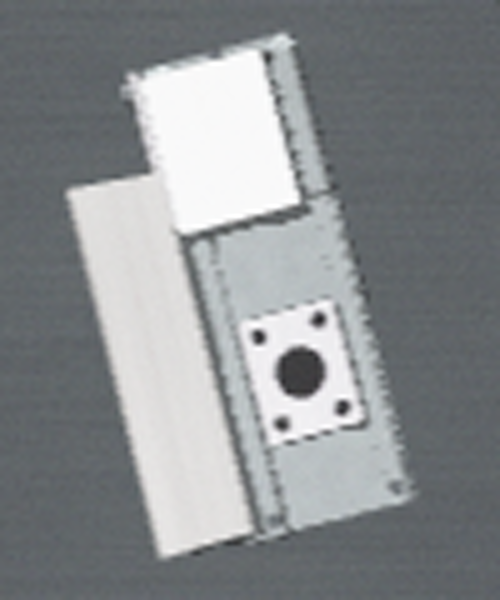

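View pics/c_side.png

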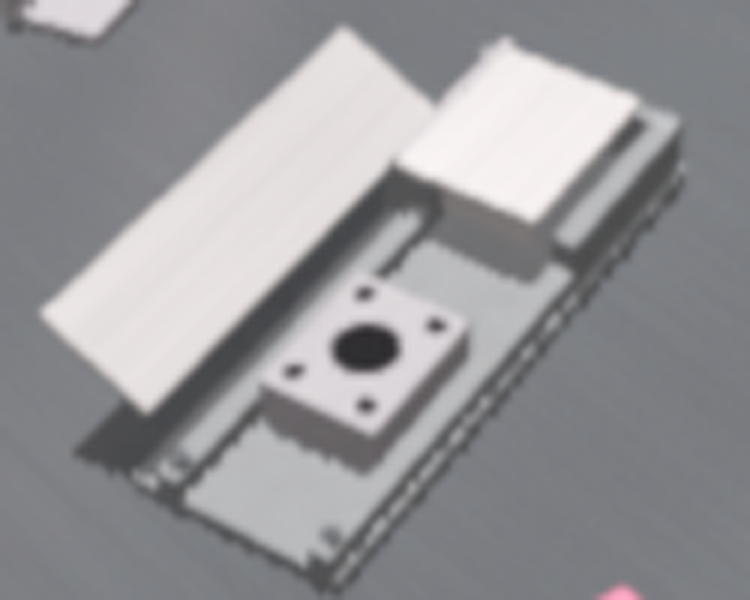

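Close crops confirm it: the grey block with bore at crop (300,371) sits between the guides, while the flap is shut and the tab lies on the left. I'll solve the nest pose from these corners.

```bash
cat > h.py <<'E'
import numpy as np
def P(d,X): 
    c=np.asarray(X)@d["R"].T+d["t"]; return np.c_[d["fx"]*c[:,0]/c[:,2]+d["cx"],d["fy"]*c[:,1]/c[:,2]+d["cy"]]
def ray(d,p,z):
    v=d["R"].T@np.array([(p[0]-d["cx"])/d["fx"],(p[1]-d["cy"])/d["fy"],1.]);o=-d["R"].T@d["t"]
    return o+v*(z-o[2])/v[2]
def N2W(q,X):
    X=np.atleast_2d(X).astype(float);c,s=np.cos(q[2]),np.sin(q[2]);return np.c_[q[0]+c*X[:,0]-s*X[:,1],q[1]+s*X[:,0]+c*X[:,1],X[:,2]]
def W2N(q,X):
    X=np.atleast_2d(X)-[q[0],q[1],0];c,s=np.cos(q[2]),np.sin(q[2]);return np.c_[c*X[:,0]+s*X[:,1],-s*X[:,0]+c*X[:,1],X[:,2]]
E
python3 - <<'E'
from h import *
from scipy.optimize import least_squares
T=dict(np.load("top0.npz"));S=dict(np.load("side0.npz"))
ct=lambda a:np.array([220,155])+(np.array(a)+.5)/5-.5
cs=lambda a:np.array([205,185])+(np.array(a)+.5)/6-.5
tn=[(-3,-18,33),(65,-18,33),(25,72,52),(-130,72,52),(-135,-31,14)];tp=ct([(305,207),(267,50),(68,192),(162,558),(412,494)])
sn=[(-130,72,52),(25,72,52),(-3,-18,33),(65,-18,33),(-135,-31,14)];sp=cs([(40,313),(343,27),(533,222),(640,100),(328,575)])
def fit(use):
    def f(q):
        r=[]
        if 't' in use:r.append((P(T,N2W(q,tn))-tp).ravel())
        if 's' in use:r.append((P(S,N2W(q,sn))-sp).ravel())
        return np.concatenate(r)
    o=least_squares(f,[500,60,.2],x_scale=[10,10,.1],loss='soft_l1');print(use,o.x.round(3),f(o.x).round(1).tolist());return o.x
fit('t');fit('s');q=fit('ts');np.save("q.npy",q)
b=ray(T,ct((300,371)),26);print(W2N(q,b)); b=ray(S,cs((366,348)),26);print(W2N(q,b))
print(np.array(N2W(q,[(0,0,0),(-72,0,0),(37,0,0),(32,0,6)])).round(1))
for n in[(300,150)]:pass
for nm,p,z in(("collar",(328,147),25),("bolt",(361,193),5),("angle",(172,197),10),("pinkR",(345,242),20),("pinkN",(279,310),20)):print(nm,W2N(q,ray(T,p,z)).round(0))
E
```

```text
t [6.07001e+02 8.59610e+01 2.44000e-01] [-0.4, -0.4, -0.8, -0.2, 0.9, -0.6, 0.4, 0.2, -0.1, 2.0]
s [6.09199e+02 8.76560e+01 2.50000e-01] [0.0, 0.6, 0.2, 0.7, -0.1, -0.1, 0.0, 0.2, -0.1, -2.4]
ts [6.07976e+02 8.65620e+01 2.49000e-01] [-0.7, -0.9, -1.3, -0.6, 0.6, -0.9, 0.5, -0.2, -0.0, 1.4, -0.2, 1.3, 0.1, 1.2, -0.1, 0.5, -0.0, 0.8, -0.3, -1.6]
[[-70.6251456    0.55758244  26.        ]]
[[-68.72073527   0.20472077  26.        ]]
[[608.   86.6   0. ]
 [538.2  68.8   0. ]
 [643.8  95.7   0. ]
 [639.   94.5   6. ]]
collar [[  71. -143.   25.]]
bolt [[ -40. -187.    5.]]
angle [[ 55. 208.  10.]]
pinkR [[-132. -125.   20.]]
pinkN [[-232.   44.   20.]]
```

```bash
cat >> h.py <<'E'
from scipy.spatial.transform import Rotation as Ro
def rep(target_n=None):
    from station import bot
    q=np.load("q.npy");s=bot.state();w=s["eef_rot"];R=Ro.from_quat([w[1],w[2],w[3],w[0]]);M=R.as_matrix()
    print("t",s["time_s"],"nest",W2N(q,s["eef_pos"])[0].round(1),"yaw err",round(np.arctan2(M[1,0],M[0,0])-q[2],4),"toolz",M[:,2].round(3),"F",np.round(s["force"],1),"w",round(s["width"],1))
    if target_n is not None:
        d=M.T@(N2W(q,target_n)[0]-s["eef_pos"]);print("tool delta mm",d.round(1),"share",(d/600).round(4))
E
python3 -c "
from h import *
rep((-114,24.25,110))"
```

```text
t 0.1 nest [-616.4 -558.4  221.5] yaw err -0.0095 toolz [-0.     0.002 -1.   ] F [0.6 1.  0. ] w 87.0
tool delta mm [ 496.8 -587.1  112.7] share [ 0.828  -0.9786  0.1878]
```

Call:
servo_tool(
  gripper=[-0.37, -0.37, -0.37, -0.37, -0.37, -0.37, -0.37, -0.37, -0.37, -0.37, -0.37, -0.37, -0.37, -0.37, -0.37, -0.37, -0.37, -0.37, -0.37, -0.37],
  delta_pos=[
    [0.02, -0.024, 0],
    [0.04, -0.048, 0],
    [0.04, -0.048, 0],
    [0.04, -0.048, 0],
    [0.04, -0.048, 0],
    [0.04, -0.048, 0],
    [0.04, -0.048, 0],
    [0.04, -0.048, 0],
    [0.04, -0.048, 0],
    [0.04, -0.048, 0],
    [0.04, -0.048, 0],
    [0.04, -0.048, 0],
    [0.04, -0.048, 0],
    [0.04, -0.048, 0],
    [0.04, -0.048, 0],
    [0.04, -0.048, 0],
    [0.04, -0.048, 0],
    [0.04, -0.048, 0],
    [0.04, -0.048, 0],
    [0.02, -0.024, 0],
  ],
  rotation=[
    [0, 0, -0.006],
    [0, 0, 0],
    [0, 0, 0],
    [0, 0, 0],
    [0, 0, 0],
    [0, 0, 0],
    [0, 0, 0],
    [0, 0, 0],
    [0, 0, 0],
    [0, 0, 0],
    [0, 0, 0],
    [0, 0, 0],
    [0, 0, 0],
    [0, 0, 0],
    [0, 0, 0],
    [0, 0, 0],
    [0, 0, 0],
    [0, 0, 0],
    [0, 0, 0],
    [0, 0, 0],
  ],
)

```text
time_s: 1.77
eef_pos: [456.2, 39.1, 222.3]
eef_rot: [-0.001, 0.992, 0.125, 0.0]
force: [0.2, -0.2, 0.2]
width: 59.7
```

```bash
python3 -c "
from h import *
rep((-114,24.25,110))"
```

```text
t 1.7667 nest [-158.8   -8.5  222.3] yaw err 0.0024 toolz [ 0.     0.001 -1.   ] F [ 0.2 -0.2  0.2] w 59.7
tool delta mm [ 44.8 -32.5 112.4] share [ 0.0746 -0.0542  0.1873]
```

Call:
servo_tool(
  gripper=[-0.37, -0.37, -0.37, -0.37, -0.37, -0.37],
  delta_pos=[
    [0.018, -0.0135, 0.045],
    [0.018, -0.0135, 0.045],
    [0.018, -0.0135, 0.045],
    [0.018, -0.0135, 0.045],
    [0, 0, 0],
    [0, 0, 0],
  ],
  rotation=[
    [0, 0, 0],
    [0, 0, 0],
    [0, 0, 0],
    [0, 0, 0],
    [0, 0, 0],
    [0, 0, 0],
  ],
)

```text
time_s: 2.27
eef_pos: [487.6, 77.8, 112.8]
eef_rot: [-0.0, 0.992, 0.125, -0.003]
force: [-0.0, -0.5, 0.6]
width: 59.4
```

```bash
python3 - <<'E'
from h import *
from station import get_image
import cv2
q=np.load("q.npy")
rep((-114,24.25,70))
for n in("top","side"):
    d=get_image(n);np.savez(n+"1.npz",**d)
    f=d["frame"];p=P(d,N2W(q,[(-60,10,40)]))[0].astype(int);x,y=p-[75,75]
    cv2.imwrite(f"pics/{n}1.png",cv2.resize(f[max(y,0):y+150,max(x,0):x+150],None,fx=4,fy=4,interpolation=cv2.INTER_CUBIC));print(n,x,y)
E
```

```text
t 2.2667 nest [-118.8   21.3  112.8] yaw err 0.0013 toolz [-0.005 -0.    -1.   ] F [-0.  -0.5  0.6] w 59.4
tool delta mm [ 5.1 -2.9 42.8] share [ 0.0084 -0.0049  0.0713]
top 198 149
side 188 157
```

View pics/side1.png

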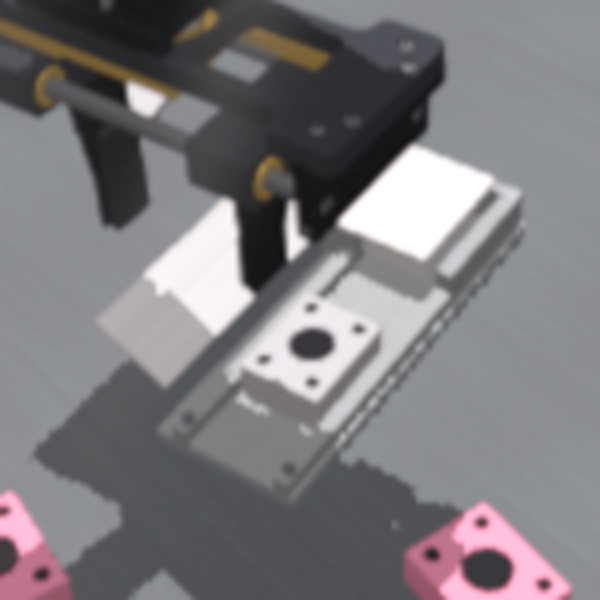

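View pics/top1.png

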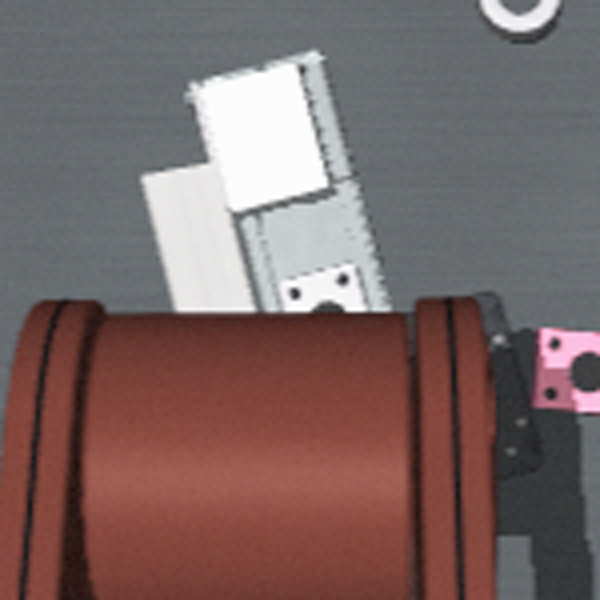

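```bash
python3 - <<'E'
from h import *
import cv2
q=np.load("q.npy");d=dict(np.load("side1.npz"))
f=cv2.resize(d["frame"][157:307,188:338],None,fx=4,fy=4,interpolation=cv2.INTER_CUBIC)
for y0,y1 in((-8.4,-23.4),(51,66)):
    p=P(d,N2W(q,[(-118.8+a,y,112.8) for a,y in((-9.5,y0),(9.5,y0),(9.5,y1),(-9.5,y1))]))
    p=((p-[188,157]+.5)*4-.5);print(p.round(0).tolist())
    cv2.polylines(f,[p.astype(int)],True,(0,0,255),1)
cv2.imwrite("pics/ov1.png",f)
E
```

```text
[[235.0, 292.0], [264.0, 264.0], [295.0, 278.0], [267.0, 307.0]]
[[117.0, 238.0], [146.0, 211.0], [118.0, 199.0], [88.0, 225.0]]
```

View pics/ov1.png

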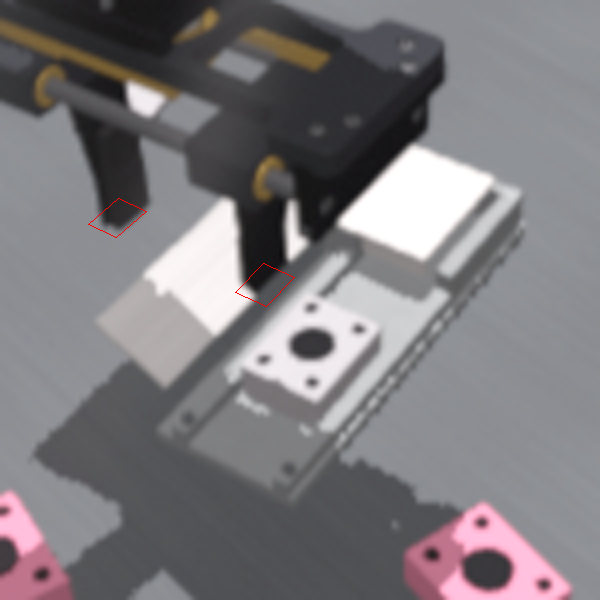

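Call:
servo_tool(
  gripper=[-0.425, -0.425, -0.425, -0.425, -0.425],
  delta_pos=[
    [0.004, -0.002, 0],
    [0.003, -0.002, 0.03],
    [0, 0, 0.03],
    [0, 0, 0.02],
    [0, 0, 0],
  ],
  rotation=[
    [0, 0, 0],
    [0, 0, 0],
    [0, 0, 0],
    [0, 0, 0],
    [0, 0, 0],
  ],
)

```text
time_s: 2.78
eef_pos: [491.6, 80.6, 65.3]
eef_rot: [-0.0, 0.992, 0.124, -0.001]
force: [0.5, -0.2, 0.3]
width: 61.7
```

```bash
python3 -c "
from h import *
rep((-114,24,19))"
```

```text
t 2.7833 nest [-114.3   22.9   65.3] yaw err -0.0006 toolz [-0.003 -0.    -1.   ] F [ 0.5 -0.2  0.3] w 61.7
tool delta mm [ 0.4 -1.  46.3] share [ 0.0006 -0.0017  0.0771]
```

Call:
servo_tool(
  gripper=[-0.425, -0.425, -0.425, -0.425, -0.425, -0.425, -0.425, -0.425, -0.425],
  delta_pos=[
    [0, -0.0015, 0.01],
    [0, 0, 0.01],
    [0, 0, 0.01],
    [0, 0, 0.01],
    [0, 0, 0.01],
    [0, 0, 0.01],
    [0, 0, 0.01],
    [0, 0, 0],
    [0, 0, 0],
  ],
  rotation=[
    [0, 0, 0],
    [0, 0, 0],
    [0, 0, 0],
    [0, 0, 0],
    [0, 0, 0],
    [0, 0, 0],
    [0, 0, 0],
    [0, 0, 0],
    [0, 0, 0],
  ],
)

```text
time_s: 3.53
eef_pos: [492.7, 82.0, 24.3]
eef_rot: [-0.0, 0.992, 0.124, -0.0]
force: [0.2, 1.1, 2.8]
width: 62.3
```

```bash
cat > look.py <<'E'
import sys;from h import *
from station import get_image
import cv2
k=sys.argv[1];q=np.load("q.npy")
d=get_image("side");np.savez(f"side{k}.npz",**d)
cv2.imwrite(f"pics/side{k}.png",cv2.resize(d["frame"][157:307,188:338],None,fx=4,fy=4,interpolation=cv2.INTER_CUBIC))
E
python3 -c "
from h import *
rep((-114,24,19))"; python3 look.py 2
```

```text
t 3.5333 nest [-112.8   24.    24.3] yaw err -0.0001 toolz [-0.  0. -1.] F [0.2 1.1 2.8] w 62.3
tool delta mm [-1.2  0.   5.3] share [-0.002   0.0001  0.0089]
```

View pics/side2.png

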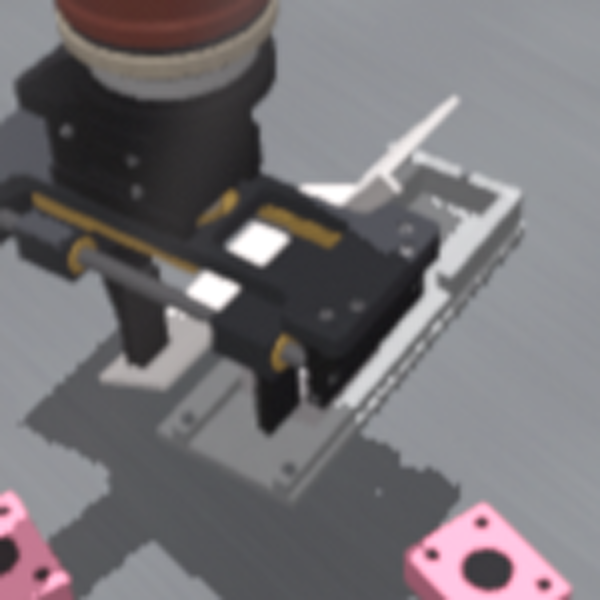

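The flap is rising: the panel edge is at crop (457,98) and the right finger is behind the block at (275,425). I'll press the rest of the way.

Call:
servo_tool(
  gripper=[-0.425, -0.425, -0.425, -0.425, -0.425],
  delta_pos=[
    [0, 0, 0.004],
    [0, 0, 0.003],
    [0, 0, 0.002],
    [0, 0, 0],
    [0, 0, 0],
  ],
  rotation=[
    [0, 0, 0],
    [0, 0, 0],
    [0, 0, 0],
    [0, 0, 0],
    [0, 0, 0],
  ],
)

```text
time_s: 4.0
eef_pos: [493.1, 81.6, 20.1]
eef_rot: [0.0, 0.992, 0.124, 0.0]
force: [-3.0, -1.1, 12.1]
width: 61.9
```

```bash
python3 -c "
from h import *
rep((-114,24,19))"; python3 look.py 3; python3 - <<'E'
from h import *
d=dict(np.load("side3.npz"));q=np.load("q.npy")
for a in(.8,.9,1.,1.05,1.1):
    # lip corner, panel top edge pts at back(65)/front(-3)
    def r(x,y,z):
        c,s=np.cos(a),np.sin(a);dy,dz=y-36,z-30;return (x,36+c*dy+s*dz,30+c*dz-s*dy)
    X=[r(-3,-18,33),r(65,-18,33),r(-3,-18,21)]
    print(a,np.round(X,0).tolist(),((P(d,N2W(q,X))-[188,157]+.5)*4).round(0).tolist())
E
```

```text
t 4.0 nest [-112.5   23.5   20.1] yaw err 0.0003 toolz [ 0. -0. -1.] F [-3.  -1.1 12.1] w 61.9
tool delta mm [-1.5 -0.5  1.1] share [-0.0024 -0.0008  0.0018]
0.8 [[-3.0, 1.0, 71.0], [65.0, 1.0, 71.0], [-3.0, -8.0, 62.0]] [[389.0, 188.0], [464.0, 109.0], [405.0, 208.0]]
0.9 [[-3.0, 5.0, 74.0], [65.0, 5.0, 74.0], [-3.0, -5.0, 67.0]] [[381.0, 179.0], [457.0, 101.0], [399.0, 198.0]]
1.0 [[-3.0, 9.0, 77.0], [65.0, 9.0, 77.0], [-3.0, -1.0, 71.0]] [[373.0, 171.0], [449.0, 93.0], [391.0, 189.0]]
1.05 [[-3.0, 12.0, 78.0], [65.0, 12.0, 78.0], [-3.0, 1.0, 72.0]] [[368.0, 167.0], [445.0, 90.0], [388.0, 185.0]]
1.1 [[-3.0, 14.0, 79.0], [65.0, 14.0, 79.0], [-3.0, 3.0, 74.0]] [[364.0, 163.0], [440.0, 86.0], [384.0, 180.0]]
```

View pics/side3.png

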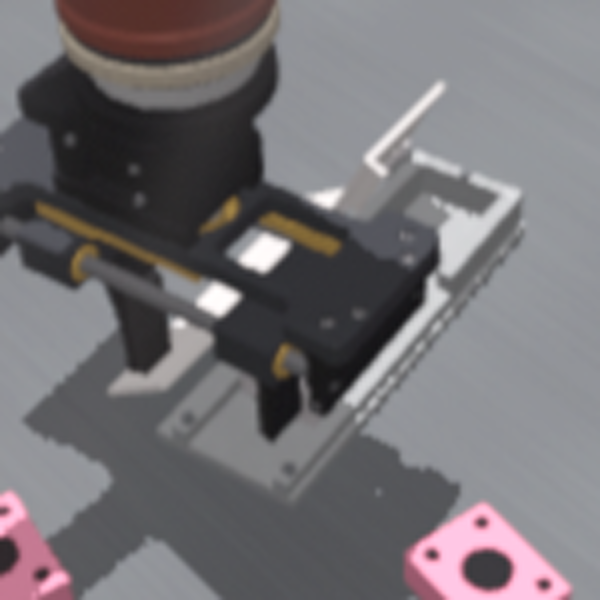

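Call:
servo_tool(
  gripper=[-0.425, -0.425, -0.425, -0.425, -0.425, -0.425, -0.425, -0.425, -0.425, -0.425, -0.425, -0.425],
  delta_pos=[
    [0, 0, -0.0015],
    [0.003, 0, 0],
    [0.005, 0, 0],
    [0.005, 0, 0],
    [0.005, 0, 0],
    [0.006, 0, 0],
    [0.006, 0, 0],
    [0.006, 0, 0],
    [0.006, 0, 0],
    [0.006, 0, 0],
    [0.006, 0, 0],
    [0, 0, 0],
  ],
  rotation=[
    [0, 0, 0],
    [0, 0, 0],
    [0, 0, 0],
    [0, 0, 0],
    [0, 0, 0],
    [0, 0, 0],
    [0, 0, 0],
    [0, 0, 0],
    [0, 0, 0],
    [0, 0, 0],
    [0, 0, 0],
    [0, 0, 0],
  ],
)

```text
time_s: 5.05
eef_pos: [520.6, 90.3, 18.9]
eef_rot: [-0.001, 0.992, 0.124, -0.004]
force: [-9.0, 0.9, 9.1]
width: 61.9
```

```bash
python3 -c "
from h import *
rep((0,24,20))"; python3 look.py 4
```

```text
t 5.05 nest [-83.7  25.2  18.9] yaw err 0.0004 toolz [-0.008  0.    -1.   ] F [-9.   0.9  9.1] w 61.9
tool delta mm [83.7  1.2 -1.8] share [ 0.1395  0.002  -0.0029]
```

View pics/side4.png

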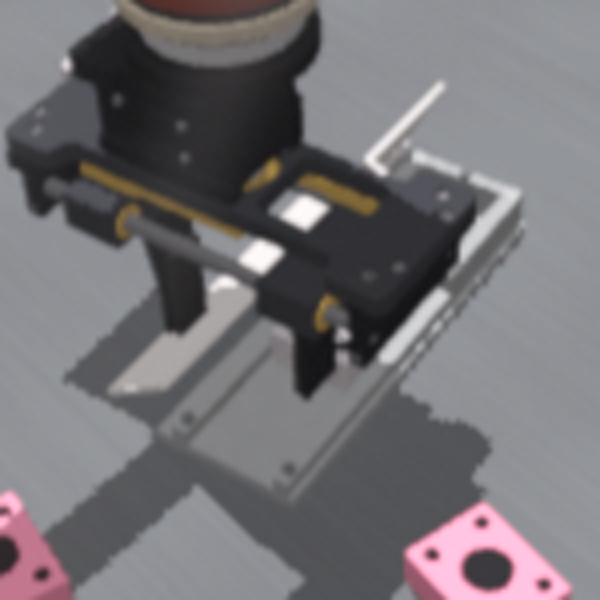

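Call:
servo_tool(
  gripper=[-0.425, -0.425, -0.425, -0.425, -0.425, -0.425, -0.425, -0.425, -0.425, -0.425],
  delta_pos=[
    [0.004, 0.001, -0.001],
    [0.006, 0, 0],
    [0.006, 0, 0],
    [0.006, 0, 0],
    [0.006, 0, 0],
    [0.006, 0, 0],
    [0.006, 0, 0],
    [0.006, 0, 0],
    [0.004, 0, 0],
    [0, 0, 0],
  ],
  rotation=[
    [0, 0, 0],
    [0, 0, 0],
    [0, 0, 0],
    [0, 0, 0],
    [0, 0, 0],
    [0, 0, 0],
    [0, 0, 0],
    [0, 0, 0],
    [0, 0, 0],
    [0, 0, 0],
  ],
)

```text
time_s: 5.93
eef_pos: [549.8, 97.4, 19.2]
eef_rot: [-0.001, 0.992, 0.125, -0.004]
force: [-8.0, 3.3, 7.1]
width: 62.1
```

```bash
python3 -c "
from h import *
rep((0,24,20))"; python3 look.py 5
```

```text
t 5.9333 nest [-53.7  24.9  19.2] yaw err 0.0006 toolz [-0.008  0.001 -1.   ] F [-8.   3.3  7.1] w 62.1
tool delta mm [53.7  0.9 -1.2] share [ 0.0895  0.0015 -0.002 ]
```

View pics/side5.png

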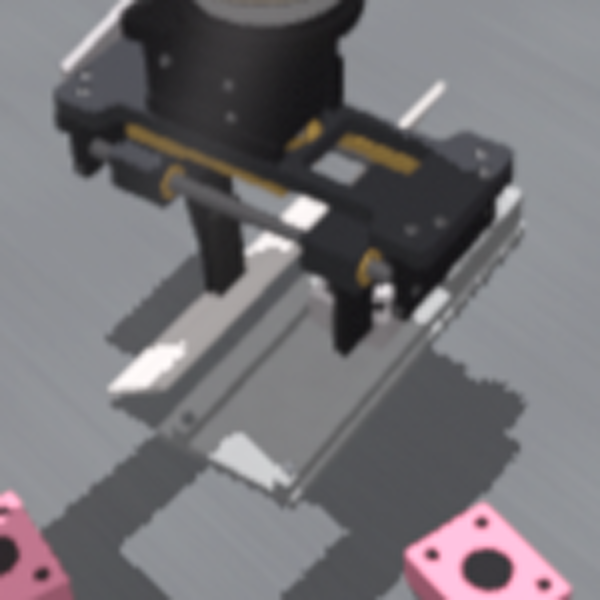

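Call:
servo_tool(
  gripper=[-0.425, -0.425, -0.425, -0.425, -0.425, -0.425, -0.425, -0.425],
  delta_pos=[
    [0.005, 0.001, -0.0005],
    [0.006, 0, 0],
    [0.006, 0, 0],
    [0.006, 0, 0],
    [0.006, 0, 0],
    [0.006, 0, 0],
    [0.004, 0, 0],
    [0, 0, 0],
  ],
  rotation=[
    [0, 0, 0],
    [0, 0, 0],
    [0, 0, 0],
    [0, 0, 0],
    [0, 0, 0],
    [0, 0, 0],
    [0, 0, 0],
    [0, 0, 0],
  ],
)

```text
time_s: 6.65
eef_pos: [572.5, 102.8, 19.5]
eef_rot: [-0.001, 0.992, 0.125, -0.004]
force: [-8.6, 2.6, 7.2]
width: 61.9
```

```bash
python3 -c "
from h import *
rep((0,24,20))"; python3 look.py 6
```

```text
t 6.65 nest [-30.3  24.4  19.5] yaw err 0.0006 toolz [-0.008  0.001 -1.   ] F [-8.6  2.6  7.2] w 61.9
tool delta mm [30.3  0.5 -0.7] share [ 0.0506  0.0008 -0.0012]
```

View pics/side6.png

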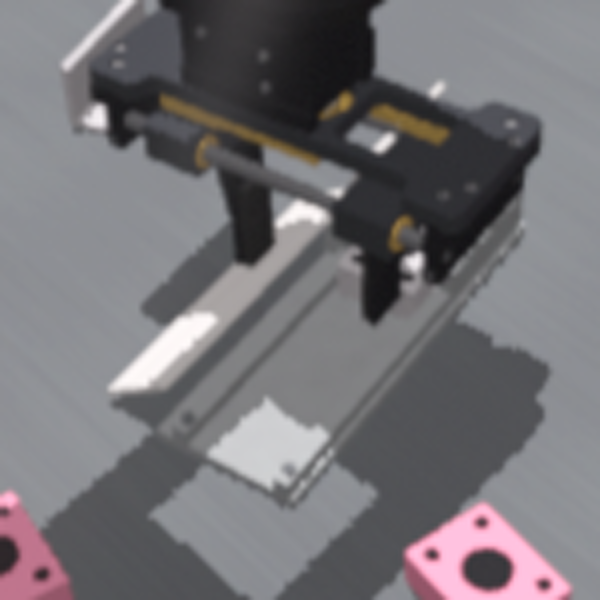

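Call:
servo_tool(
  gripper=[-0.425, -0.425, -0.425, -0.425, -0.425, -0.425, -0.425],
  delta_pos=[
    [0.005, 0, 0],
    [0.006, 0, 0],
    [0.006, 0, 0],
    [0.006, 0, 0],
    [0.006, 0, 0],
    [0.004, 0, 0],
    [0, 0, 0],
  ],
  rotation=[
    [0, 0, 0],
    [0, 0, 0],
    [0, 0, 0],
    [0, 0, 0],
    [0, 0, 0],
    [0, 0, 0],
    [0, 0, 0],
  ],
)

```text
time_s: 7.28
eef_pos: [591.9, 107.6, 19.7]
eef_rot: [-0.001, 0.992, 0.125, -0.004]
force: [-9.1, 2.8, 8.2]
width: 62.3
```

```bash
python3 -c "
from h import *
rep((0,24,20))"; python3 look.py 7
```

```text
t 7.2833 nest [-10.4  24.4  19.7] yaw err 0.0006 toolz [-0.008  0.001 -1.   ] F [-9.1  2.8  8.2] w 62.3
tool delta mm [10.4  0.4 -0.4] share [ 0.0173  0.0006 -0.0007]
```

View pics/side7.png

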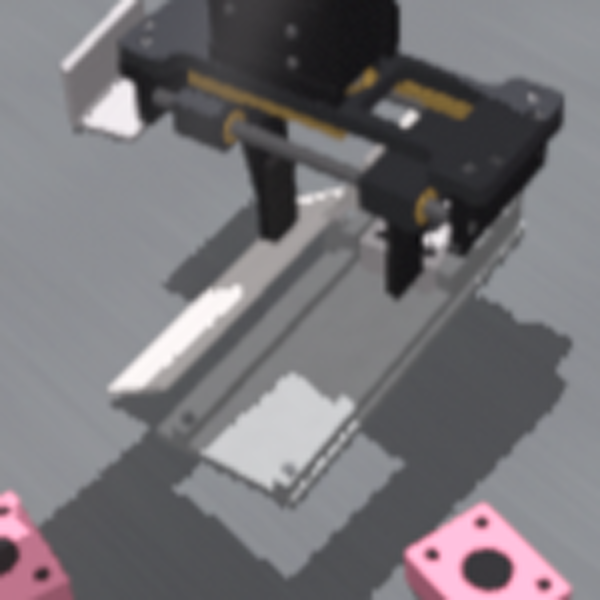

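Call:
servo_tool(
  gripper=[-0.425, -0.425, -0.425, -0.425, -0.425],
  delta_pos=[
    [0.004, 0, 0],
    [0.004, 0, 0],
    [0.003, 0, 0],
    [0.003, 0, 0],
    [0, 0, 0],
  ],
  rotation=[
    [0, 0, 0],
    [0, 0, 0],
    [0, 0, 0],
    [0, 0, 0],
    [0, 0, 0],
  ],
)

```text
time_s: 7.75
eef_pos: [599.6, 109.5, 19.6]
eef_rot: [-0.001, 0.992, 0.125, -0.004]
force: [-9.9, 2.1, 9.3]
width: 62.1
```

```bash
python3 -c "
from h import *
rep((0,24,20))"; python3 look.py 8
```

```text
t 7.75 nest [-2.4 24.3 19.6] yaw err 0.0006 toolz [-0.009  0.001 -1.   ] F [-9.9  2.1  9.3] w 62.1
tool delta mm [ 2.4  0.3 -0.4] share [ 0.004   0.0005 -0.0006]
```

View pics/side8.png

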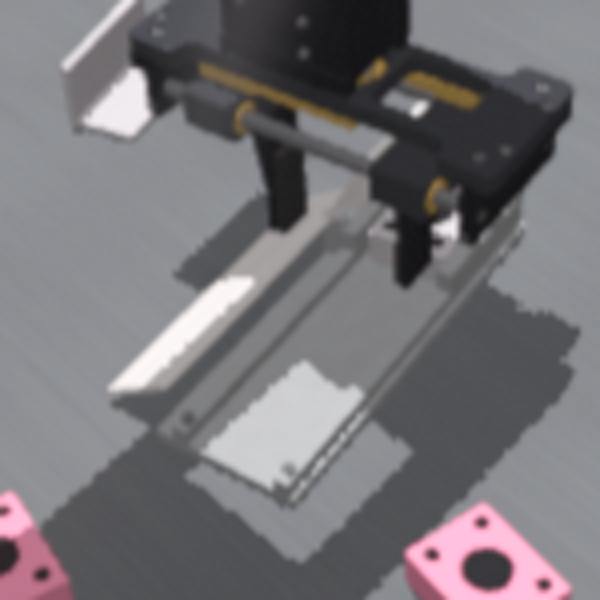

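Call:
servo_tool(
  gripper=[-0.425, -0.425, -0.425, -0.425],
  delta_pos=[
    [0.002, 0, 0],
    [0.002, 0, 0],
    [0, 0, 0],
    [0, 0, 0],
  ],
  rotation=[
    [0, 0, 0],
    [0, 0, 0],
    [0, 0, 0],
    [0, 0, 0],
  ],
)

```text
time_s: 8.13
eef_pos: [600.8, 109.9, 19.6]
eef_rot: [-0.001, 0.992, 0.125, -0.005]
force: [-12.6, 1.6, 12.8]
width: 62.1
```

```bash
python3 -c "
from h import *
rep((0,24,20))"
```

```text
t 8.1333 nest [-1.2 24.4 19.6] yaw err 0.0007 toolz [-0.011  0.    -1.   ] F [-12.6   1.6  12.8] w 62.1
tool delta mm [ 1.2  0.4 -0.4] share [ 0.002   0.0006 -0.0007]
```

The x force rose to 12.6 N and the block stopped advancing, so it is against the back stop at an estimated centre of x≈35 to 37. Next I draw back with the tab still pressed.

Call:
servo_tool(
  gripper=[-0.425, -0.425, -0.425, -0.425, -0.425, -0.425, -0.425, -0.425, -0.425, -0.425, -0.425],
  delta_pos=[
    [-0.006, 0, 0],
    [-0.01, 0, 0],
    [-0.012, 0, 0],
    [-0.012, 0, 0],
    [-0.012, 0, 0],
    [-0.012, 0, 0],
    [-0.012, 0, 0],
    [-0.012, 0, 0],
    [-0.012, 0, 0],
    [-0.006, 0, 0],
    [0, 0, 0],
  ],
  rotation=[
    [0, 0, 0],
    [0, 0, 0],
    [0, 0, 0],
    [0, 0, 0],
    [0, 0, 0],
    [0, 0, 0],
    [0, 0, 0],
    [0, 0, 0],
    [0, 0, 0],
    [0, 0, 0],
    [0, 0, 0],
  ],
)

```text
time_s: 9.05
eef_pos: [543.1, 93.5, 21.0]
eef_rot: [-0.0, 0.992, 0.124, -0.0]
force: [0.3, 3.4, 5.5]
width: 62.1
```

```bash
python3 -c "
from h import *
rep((-100,24,20))"; python3 look.py 9
```

```text
t 9.05 nest [-61.2  22.8  21. ] yaw err -0.0001 toolz [-0.001 -0.    -1.   ] F [0.3 3.4 5.5] w 62.1
tool delta mm [-38.8  -1.2   1. ] share [-0.0647 -0.0021  0.0017]
```

View pics/side9.png

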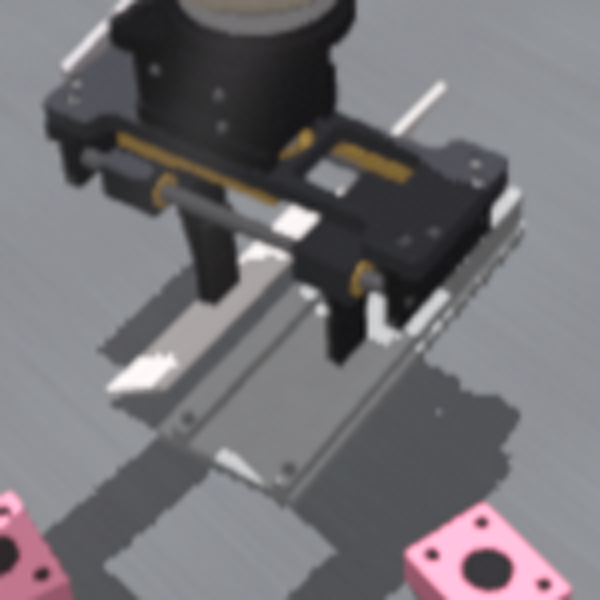

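Call:
servo_tool(
  gripper=[-0.425, -0.425, -0.425, -0.425, -0.425, -0.425, -0.425],
  delta_pos=[
    [-0.01, 0, 0],
    [-0.014, 0, 0],
    [-0.014, 0, 0],
    [-0.014, 0, 0],
    [-0.012, 0, 0],
    [-0.006, 0, 0],
    [0, 0, 0],
  ],
  rotation=[
    [0, 0, 0],
    [0, 0, 0],
    [0, 0, 0],
    [0, 0, 0],
    [0, 0, 0],
    [0, 0, 0],
    [0, 0, 0],
  ],
)

```text
time_s: 9.68
eef_pos: [502.4, 83.2, 20.9]
eef_rot: [-0.0, 0.992, 0.124, -0.0]
force: [-0.2, 2.8, 5.4]
width: 62.0
```

```bash
python3 -c "
from h import *
rep((-112,24,20))"; python3 look.py 10
```

```text
t 9.6833 nest [-103.1   22.8   20.9] yaw err 0.0 toolz [-0.001 -0.    -1.   ] F [-0.2  2.8  5.4] w 62.0
tool delta mm [-8.9 -1.2  0.9] share [-0.0148 -0.0021  0.0014]
```

View pics/side10.png

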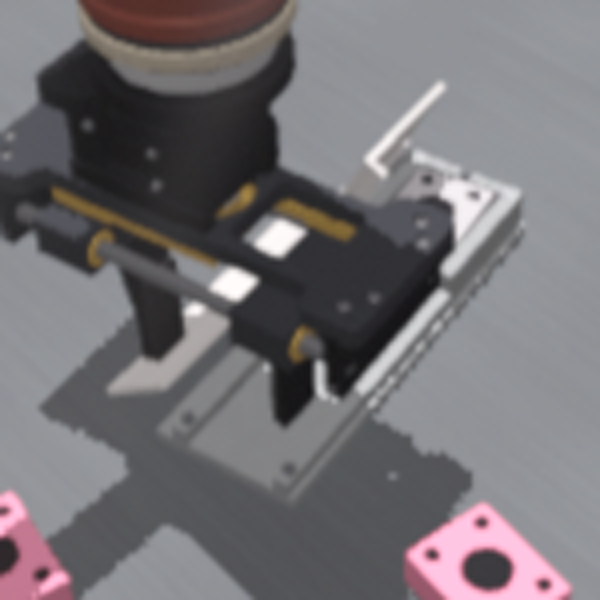

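```bash
python3 - <<'E'
from h import *
q=np.load("q.npy");d=dict(np.load("side10.npz"))
for p in((312,343),(311,308),(358,328),(428,180),(473,194)):print(p,W2N(q,ray(d,(np.array(p)+.5)/4-.5+[188,157],26)).round(1))
E
```

```text
(312, 343) [[-68.3   0.4  26. ]]
(311, 308) [[-50.1  13.4  26. ]]
(358, 328) [[-49.4 -12.   26. ]]
(428, 180) [[55.7 14.6 26. ]]
(473, 194) [[58.4 -9.9 26. ]]
```

The block has moved by about 107 mm, so its centre is at about x 37, fully in. Now I release the flap gently.

Call:
servo_tool(
  gripper=[-0.425, -0.425, -0.425, -0.425, -0.425, -0.425, -0.425, -0.425, -0.425, -0.425, -0.425, -0.425, -0.425, -0.425, -0.425, -0.425, -0.425, -0.425],
  delta_pos=[
    [0, 0, -0.004],
    [0, 0, -0.006],
    [0, 0, -0.006],
    [0, 0, -0.006],
    [0, 0, -0.006],
    [0, 0, -0.006],
    [0, 0, -0.006],
    [0, 0, -0.006],
    [0, 0, -0.006],
    [0, 0, -0.01],
    [-0.01, 0, -0.03],
    [-0.03, 0, -0.04],
    [-0.04, 0, -0.04],
    [-0.06, 0, -0.02],
    [-0.06, 0, 0],
    [-0.04, 0, 0],
    [0, 0, 0],
    [0, 0, 0],
  ],
  rotation=[
    [0, 0, 0],
    [0, 0, 0],
    [0, 0, 0],
    [0, 0, 0],
    [0, 0, 0],
    [0, 0, 0],
    [0, 0, 0],
    [0, 0, 0],
    [0, 0, 0],
    [0, 0, 0],
    [0, 0, 0],
    [0, 0, 0],
    [0, 0, 0],
    [0, 0, 0],
    [0, 0, 0],
    [0, 0, 0],
    [0, 0, 0],
    [0, 0, 0],
  ],
)

```text
time_s: 11.23
eef_pos: [363.6, 47.7, 136.6]
eef_rot: [0.0, 0.992, 0.124, 0.001]
force: [0.5, -1.0, 0.3]
width: 62.0
```

```bash
python3 -c "
from h import *
rep()"; python3 look.py 11; python3 -c "
from station import get_image;import cv2
cv2.imwrite('pics/top11.png',get_image('top')['frame'])"
```

```text
t 11.2333 nest [-246.4   22.7  136.6] yaw err -0.0006 toolz [ 0.002 -0.    -1.   ] F [ 0.5 -1.   0.3] w 62.0
```

View pics/side11.png

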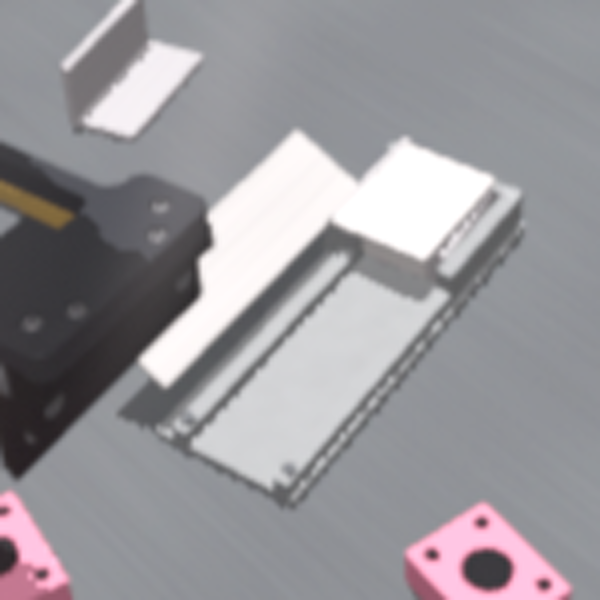

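View pics/top11.png

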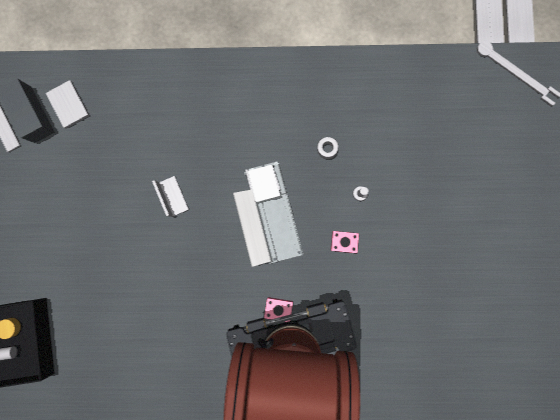

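The flap is shut, with its front edge at crop (430,265) where it was before. The lane is empty, the bystanders are at the same pixels as at the start, and the arm is clear at z 137. I'm handing the job in.

```bash
python3 -c "
from station import bot
print(bot.close_job())"
```

```text
the job is handed in; nothing more can be done
None
```

The block is all the way in the pocket with the flap sprung shut behind it, and the job is handed in after about 11 s of the 40 s allowed.

I pressed the tab with the left finger until the flap stood at about 1.08 rad. With the flap held there, I slid the grey block along the lane with the right finger until it met the back stop, where the x force rose to about 12.6 N. I drew back with the tab still pressed, then lifted slowly so the flap closed gently.

**Last checks:**
- **Block:** seen through the open flap before release, its hole marks had moved about 107 mm, which puts its centre at about nest x 37. The finger position alone suggested about 35; both are past the required 29.
- **Flap:** it looks shut in its starting place, and the lane in front of it is empty.
- **Bystanders:** the bolt, collar, angle steel and both pink look-alikes show at the same pixels as at the start.
- **Forces:** the highest readings at the end of a move were about 13 N along world x and in z. The z push on the tab was mostly 7 to 13 N during the slide, above the 2 to 6 N needed, so the flap was probably resting on its stop.
- **Robot:** the arm is clear of everything, with about 1 N on the wrist.

The two cameras disagreed by about 2 mm on the nest position. I worked from a combined fit, and it caused no contact trouble that I could see.

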